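# Stack the orange display tier on its base frame

## Task

Stack the orange tier of the tool display on the blue base frame, so that all four of its corner posts stand fully down in the four corner cups. Lower it in, do not drop it, then let go; leave the green tier, which is too short for this base, and the jar where they stand.

Things in the scene. Friction and masses are not known exactly. Their poses are not given: they have to be found in the camera images.
- base: Blue steel frame fixed on the table: dark floor 246 x 186 x 8 mm, a square flared cup at each corner (x = +-100, y = +-70 mm), 40 mm wide inside, 54 at the mouth, cup floor 8 and rim 38 mm up; nothing in it is higher. Origin: centre of its underside; x long direction, z up. A tier fits either way round (half turn); seated, its origin is 8 mm above this one.
- tier: Loose orange tier, 216 x 156 mm, 0.4 to 0.8 kg, on four round corner posts, 16 mm thick, at x = +-100, y = +-70 mm; deck 60 to 72 mm up. Origin: centre between the feet, at their level; x long direction, z up. Black handle bar above the centre, along x: 110 long, 20 wide, 20 mm high, its centre 110 mm above the origin; its middle 80 mm is free beneath.
- green_tier: Green loose tier, a shorter model, 156 x 156 mm, posts at x = +-70 mm, y = +-70 mm, otherwise like the orange one: top of its handle bar 120 mm high. It does not fit the base. Origin: centre between its feet, at their level. Leave it alone.
- jar: Loose round jar with steel cap, 64 mm in diameter, 90 mm high, on the far side of the table. Origin: centre of its underside. Leave it alone.

How it is judged:
On the way:
1. the orange tier is lifted clear of the table (height (world z) of tier above 0.03 m), for 0.1 s.
At the end, for the whole second after the job is handed in: Orange tier at rest on the base, released: origin 2 to 14 mm above the base's (8 mm is home), centres within 20 mm horizontally, long directions within 0.2 rad (either way round), tilt under 0.08 rad; green tier and jar within 30 mm of their starts (horizontal distance between tier and base below 0.02 m and z of tier in the frame of base between 0.002 and 0.014 m and angle between the x axis of tier and the x axis of base, either way round below 0.2 rad and angle between tier's own z axis and vertical below 0.08 rad and linear speed of tier below 0.02 m/s and distance of each of green_tier, jar from where it was at the start of the episode below 0.03 m); the robot touches nothing.
It fails at once if the orange tier is dropped into the base (faster than 0.6 m/s, a fall of about 18 mm, as the posts go in) (horizontal distance between tier and base below 0.06 m and z of tier in the frame of base below 0.06 m and linear speed of tier above 0.6 m/s).
It fails at once if the green tier is pushed, lifted or knocked more than 30 mm (distance of green_tier from where it was at the start of the episode above 0.03 m).
It fails at once if the jar is pushed or knocked more than 30 mm (distance of jar from where it was at the start of the episode above 0.03 m).
It also fails if it takes over 42 s, if anything falls off the work surface, if the arm or the gripper's body presses on something with over 40 N, if the wrist force passes 120 N, or if a joint passes its speed limit or range.

## Robot

A 6-joint arm with a two-finger parallel gripper is mounted at the origin on the work surface. World frame = base frame: x ahead of the robot, y to its left, z up, the work surface at z = 0. Lengths are in m, angles in rad, forces in N, time in s.
With the tool pointing down it reaches from about 0.35 to 0.975 m from the base axis. Payload 4.9 kg.
Tool frame: the origin (TCP) lies at the very end of the fingers, on their centre line; the grasp point (between the pads) lies 19 mm behind it; x points along the fingers, y is the direction in which the jaws open and shut, and the axes are right-handed (so a half turn about x gives the same grasp; the last joint's range is limited). The gripper opens to 85 mm and grips with 20 to 120 N. Pads are 22 mm wide; open, the fingers measure 114 mm over their backs; the gripper's body (76 mm by 85 mm) begins 54 mm behind the grasp point. The pads swing forward as they close: fully open they stand 13 mm farther back than shut.
Start: joints at [-1.341, 0.053, 1.613, -0, 1.476, -0.119], TCP at [0.214, -0.587, 0.231] pointing down, gripper open.
Joint ranges: [-3.01, 3.01], [-1.01, 2.22], [0.06, 2.58], [-1.02, 4.17], [0.09, 2.62], [-3.14, 3.14]. Speed limits (rad/s): [2.57, 2.57, 3.14, 3.14, 3.14, 3.14].

## Interface

Orientations are given as a unit quaternion [w, x, y, z].
In Python, from plant import manip gives the robot as it stands.
- The arm moves only by the tool play_rows, never from a script. Its argument "plan" is a list of rows, each a list of 5 numbers: the shift along the tool's x, y, z in mm, then the turn about the tool's x in rad, then the closure, from -1 (fully open) to 1 (shut). A call has 1 to 8 rows; each row is the pose to reach, as a shift and turn from the pose commanded when the call began, along the tool's axes at that moment; what a row does not reach only later rows make up. A row lasts 1/8 s, in which the tool goes at most 62.5 mm and 10.7 degrees, less where a joint would pass 70% of its speed; a pose out of reach is approached as far as the arm can. A call with a gripper value outside its range is refused whole. The fingers move at their own pace and stop on an object; the grip force is fixed at half the most. Time passes only in rows, so rows that repeat a pose let the fingers close. It gives the time, the measured TCP pose, the force and the opening at its end, in the units of the state.
- manip.state(): the state, without advancing time (a new reading comes with each control period).
- manip.grab_frame(name): name is "side" or "top"; returns a dict with "img" (400x640x3 uint8, red, green, blue), "range_z" (400x640 float32, m along the optical axis (not along the pixel's ray), 0 where there is no reading), "fx", "fy", "cx", "cy" (pixels), "origin" and "rotation" of the camera in the world. Camera axes: x right, y up, looking along -z (the intrinsics and any distortion apply to the point x, -y, -z); pixel columns grow to the right and rows downward; lengths in m; the calibration is good to about 2 mm. A picture is of the moment at which its call begins.
- manip.job_done(): hands the job in, once; it reports no verdict.
The state is a dict: "time": time; "joint_pos": joint angles; "joint_vel": joint speeds; "joint_efforts": joint torques, N m; "tool_pos": TCP position; "tool_rot": TCP orientation; "contact_force": force on the tool from outside, world axes, zero at the start; "ft_torque": the same for the moment, N m; "gripper_width": opening from 0.0 (shut) to 1.0 (fully open).
Only numpy, scipy, OpenCV 4.12 (cv2) and the standard library are available. Lean on these libraries where they do the work, as an engineer would, in place of code of your own. Each camera call takes 0.05 s, during which the arm holds its last target. There are 200 camera calls.

## Working session

There is one attempt and no reset: what is moved stays moved. The work goes in short steps, Python scripts to look and compute and a tool call to move; the robot and the scene stay as the last step left them, time stands still between calls to the robot, and variables do not carry over. Pictures are saved under pics/ and viewed, about 8 in all and at most 12, crops included, and the job is handed in when it is done.

Besides the shell and the picture viewer there is one more tool, called after "Emit:" as a command line: name --pt "numbers of a row" for each row, then --argument value for the rest. play_rows: Moves the arm, as the interface text tells. Its arguments: {"type":"object","properties":{"plan":{"type":"array"}},"required":["plan"]}

```bash
mkdir -p pics
cat > h.py <<'E'
import numpy as np, cv2
from plant import manip
def grab(n,save=None):
    f=manip.grab_frame(n)
    if save: cv2.imwrite('pics/'+save,f['img'][:,:,::-1])
    return f
def pts(f):
    z=f['range_z'].astype(float); v,u=np.mgrid[0:z.shape[0],0:z.shape[1]]
    p=np.stack([(u-f['cx'])/f['fx']*z,-(v-f['cy'])/f['fy']*z,-z],-1)
    P=p@np.array(f['rotation']).T+np.array(f['origin']); P[z<=0]=np.nan
    return P
E
python3 - <<'E'
from h import *
s=manip.state()
print({k:np.round(v,3).tolist() for k,v in s.items()})
for n in('top','side'):
    f=grab(n,n+'0.png'); print(n,f.keys(),f['fx'],f['cx'],f['cy'],f['origin'],np.round(f['rotation'],3).tolist())
    np.savez(n+'0.npz',P=pts(f),img=f['img'])
a=cv2.imread('pics/top0.png');b=cv2.imread('pics/side0.png')
cv2.imwrite('pics/both0.png',cv2.resize(np.vstack([a,b]),None,fx=.75,fy=.75))
E
```

```text
{'time': 0.0, 'joint_pos': [-1.341, 0.053, 1.614, 0.0, 1.476, -0.119], 'joint_vel': [-0.001, 0.0, -0.0, 0.0, 0.001, -0.0], 'joint_efforts': [-0.001, -39.368, -37.018, -0.0, 0.007, 0.0], 'tool_pos': [0.213, -0.587, 0.23], 'tool_rot': [-0.122, -0.696, -0.123, 0.696], 'contact_force': [0.0, -0.197, -0.219], 'ft_torque': [0.014, -0.026, -0.014], 'gripper_width': 0.998}
top dict_keys(['img', 'range_z', 'fx', 'fy', 'cx', 'cy', 'origin', 'rotation']) 447.4495938051664 308.58342808702884 208.39876208111792 [0.49090888 0.02092279 1.0048756 ] [0.706, 0.046, -0.063, -0.704]Traceback (most recent call last):
  File "<stdin>", line 6, in <module>
  File "h.py", line 10, in pts
    P=p@np.array(f['rotation']).T+np.array(f['origin']); P[z<=0]=np.nan
      ~^~~~~~~~~~~~~~~~~~~~~~~~~~
ValueError: matmul: Input operand 1 has a mismatch in its core dimension 0, with gufunc signature (n?,k),(k,m?)->(n?,m?) (size 4 is different from 3)
```

```bash
sed -i "s/^import numpy.*/&\nfrom scipy.spatial.transform import Rotation\ndef q2R(q): return Rotation.from_quat(np.asarray(q)[[1,2,3,0]]).as_matrix()/; s/np.array(f\['rotation'\]).T/q2R(f['rotation']).T/" h.py
python3 - <<'E'
from h import *
s=manip.state(); print(q2R(s['tool_rot']).round(3).tolist())
for n in('top','side'):
    f=grab(n,n+'0.png'); print(n,f['fx'],f['origin'],q2R(f['rotation']).round(3).tolist())
    np.savez(n+'0.npz',P=pts(f),img=f['img'])
a=cv2.imread('pics/top0.png');b=cv2.imread('pics/side0.png')
cv2.imwrite('pics/both0.png',cv2.resize(np.vstack([a,b]),None,fx=.75,fy=.75))
P=np.load('top0.npz')['P']; print(np.nanmedian(P[::40,::40,2]), P[200,320])
E
```

```text
[[-0.0, 0.342, -0.94], [0.002, -0.94, -0.342], [-1.0, -0.002, -0.0]]
top 447.4495938051664 [0.49090888 0.02092279 1.0048756 ] [[-0.0, 0.988, -0.154], [-1.0, 0.004, 0.025], [0.025, 0.154, 0.988]]
side 405.0310668248581 [0.40787895 0.72249892 0.45777207] [[-0.945, 0.172, -0.279], [-0.328, -0.458, 0.826], [0.014, 0.872, 0.489]]
-0.0008373714519160913 [ 6.67075544e-01 -3.01057345e-02  5.71630266e-04]
```

View pics/both0.png

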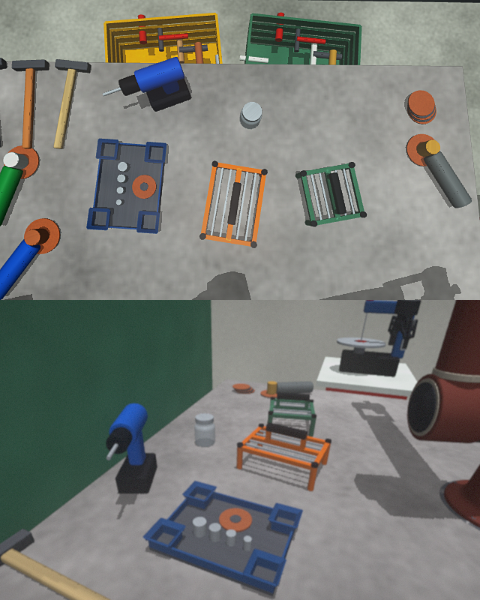

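The top view shows the blue base at about full-res px (173,249), the orange tier at (313,271), the green tier at (444,260) and the jar at (335,152). The side view agrees.

```bash
cat > m.py <<'E'
from h import *
def rect(P,m):
    m=cv2.morphologyEx(m.astype(np.uint8),cv2.MORPH_OPEN,np.ones((2,2)))
    n,l,s,_=cv2.connectedComponentsWithStats(cv2.dilate(m,np.ones((9,9)))); k=1+s[1:,4].argmax()
    q=P[(l==k)&(m>0)]
    (cx,cy),(w,h),a=cv2.minAreaRect((q[:,:2]*1000).astype(np.float32))
    if w<h: a+=90; w,h=h,w
    return np.round([cx,cy,w,h,(a+90)%180-90,np.median(q[:,2])*1000,len(q)],1)
def measure(P,img):
    H,S,V=cv2.split(cv2.cvtColor(img,cv2.COLOR_RGB2HSV)); z=P[...,2]
    x,y=P[...,0],P[...,1]; w=(x>.3)&(x<.75)&(abs(y)<.45)
    return dict(orange=rect(P,w&(H>5)&(H<22)&(S>150)&(z>.05)&(z<.085)),
      blue=rect(P,w&(H>100)&(H<125)&(S>100)&(z>.028)&(z<.046)),
      green=rect(P,w&(H>60)&(H<95)&(S>60)&(z>.05)&(z<.085)),
      bar=rect(P,w&(V<90)&(z>.108)&(z<.13)&(y>-.06)),
      gbar=rect(P,w&(z>.108)&(z<.13)&(y<-.09)),
      jar=rect(P,w&(z>.08)&(x>.6)&(z<.1)&(y>-.15)&(y<.08)))
if __name__=='__main__':
    for n in('top','side'):
        d=np.load(n+'0.npz'); print(n)
        try:
            for k,v in measure(d['P'],d['img']).items(): print(k,v.tolist())
        except Exception as e: print(e)
E
python3 m.py
```

```text
top
orange [499.4, -13.9, 217.7, 160.0, -9.2, nan, 1943.0]
blue [nan, nan, 0.0, 0.0, 0.0, nan, 451.0]
green [529.5, -301.0, 182.7, 158.6, -79.7, nan, 1577.0]
bar [505.1, -11.2, 121.1, 24.8, -11.1, nan, 562.0]
gbar [530.5, -306.4, 122.1, 63.8, 11.7, nan, 628.0]
jar [743.0, -62.8, 47.6, 14.7, -84.8, 88.5, 130.0]
side
orange [494.1, -62.3, 269.6, 206.7, 80.6, nan, 1752.0]
blue [446.6, 372.8, 99.2, 48.1, 54.2, nan, 984.0]
green [533.1, -279.5, 150.8, 144.8, -79.1, nan, 506.0]
bar [486.1, -124.0, 261.6, 105.0, 80.5, 115.5, 463.0]
gbar [497.9, -441.9, 389.7, 98.1, 78.0, nan, 281.0]
jar [774.8, -149.0, 227.4, 14.5, -72.0, 84.4, 56.0]
```

```bash
python3 - <<'E'
s=open('m.py').read()
s=s.replace("    m=cv2.morphologyEx(m.astype(np.uint8),cv2.MORPH_OPEN,np.ones((2,2)))\n","    m=(m&np.isfinite(P[...,2])).astype(np.uint8); m&=(cv2.filter2D(m,-1,np.ones((3,3)))>=4).astype(np.uint8)\n")
s=s.replace("    (cx,cy)","    if C is not None: q=C+(q-C)*((h0-C[2])/(q[:,2:]-C[2]))\n    (cx,cy)").replace("def rect(P,m):","def rect(P,m,h0=0,C=None):")
s=s.replace("def measure(P,img):","def measure(P,img,C=None):")
for a,b in(('(z<.085))','(z<.085),.072,C)'),('(z<.046))','(z<.046),.038,C)'),('(y>-.06))','(y>-.06),.12,C)'),('(y<-.09))','(y<-.09),.12,C)'),('(y<.08))','(y<.08),.09,C)')): s=s.replace(a,b)
s=s.replace("measure(d['P'],d['img'])","measure(d['P'],d['img'],C)").replace("d=np.load(n+'0.npz')","C=np.array(manip.grab_frame(n)['origin']); d=np.load(n+'0.npz')")
open('m.py','w').write(s)
E
python3 m.py
python3 - <<'E'
from h import *
P=np.load('top0.npz')['P']
for u,v in((143,200),(212,204),(130,292),(204,297),(175,250)): print(P[v-4:v+5:4,u-12:u+13:4,2].round(3).tolist())
E
```

```text
top
orange [505.4, -8.3, 211.0, 151.7, -9.1, 72.0, 1949.0]
blue [463.3, 371.6, 59.5, 59.4, -4.0, 38.0, 453.0]
green [532.4, -283.8, 152.4, 151.6, -79.9, 72.0, 1591.0]
bar [505.5, -8.0, 108.3, 20.0, -9.2, 120.0, 566.0]
gbar [531.7, -281.4, 109.1, 23.5, 10.5, 120.0, 630.0]
jar [742.6, -57.7, 46.6, 15.2, -89.6, 90.0, 134.0]
side
orange [507.2, 12.2, 214.9, 184.9, -8.8, 72.0, 1754.0]
blue [466.1, 376.0, 62.5, 58.7, 86.9, 38.0, 989.0]
green [532.1, -257.9, 192.2, 148.2, -80.6, 72.0, 541.0]
bar [507.3, 7.3, 114.0, 40.2, -10.5, 120.0, 468.0]
gbar [533.0, -264.2, 107.8, 52.6, 10.8, 120.0, 287.0]
jar [740.7, -46.4, 51.7, 16.8, -88.9, 90.0, 59.0]
[[0.033, 0.028, 0.007, 0.009, 0.006, 0.008, 0.033], [0.035, 0.023, 0.01, 0.008, 0.009, 0.013, 0.037], [0.029, 0.02, 0.007, 0.008, 0.007, 0.01, 0.036]]
[[0.018, 0.008, 0.007, 0.008, 0.009, 0.037, -0.001], [0.012, 0.003, 0.006, 0.007, 0.008, 0.036, -0.002], [0.01, 0.003, 0.007, 0.009, 0.008, 0.035, -0.001]]
[[0.036, 0.032, 0.014, 0.009, 0.006, 0.007, 0.03], [0.033, 0.033, 0.008, 0.01, 0.008, 0.01, 0.03], [0.034, 0.032, 0.008, 0.007, 0.006, 0.006, 0.031]]
[[0.005, 0.009, 0.006, 0.006, 0.029, -0.001, 0.003], [0.007, 0.006, 0.008, 0.007, 0.031, 0.002, -0.002], [0.005, 0.007, 0.008, 0.006, 0.036, 0.003, 0.001]]
[[0.009, 0.012, 0.008, 0.009, 0.008, 0.009, 0.012], [0.033, 0.007, 0.007, 0.009, 0.011, 0.012, 0.012], [0.033, 0.013, 0.009, 0.007, 0.012, 0.011, 0.014]]
```

```bash
sed -i "s/def rect(P,m,h0=0,C=None):/def rect(P,m,h0=0,C=None,allc=False):/; s/q=P\[(l==k)&(m>0)\]/q=P[((l==k)|allc)\&(m>0)]/; s/(z>.028)&(z<.046),.038,C)/(z>.028)\&(z<.046)\&(x<.68)\&(y>.15),.038,C,True)/" m.py; python3 m.py | grep -E 'blue|top|side'
```

```text
top
blue [557.2, 295.4, 257.0, 199.2, -3.8, 38.0, 1518.0]
side
blue [558.3, 301.1, 252.9, 199.4, -3.7, 38.0, 2278.0]
```

Emit:
play_rows --pt "0 -55 -59 0.1 -1" --pt "0 -111 -118 0.2 -1" --pt "0 -167 -177 0.3 -1" --pt "0 -222 -236 0.4 -1" --pt "0 -278 -295 0.51 -1" --pt "0 -333 -354 0.51 -1" --pt "0 -389 -414 0.51 -1" --pt "0 -444 -473 0.51 -1"

```text
time: 1.35
tool_pos: [0.4396, -0.1392, 0.2317]
tool_rot: [-0.057, 0.705, -0.057, -0.704]
contact_force: [0.7, -0.2, 0.6]
gripper_width: 1.0
```

```bash
cat > go.py <<'E'
# usage: go.py x y z(mm) jaw_angle(deg): shift in tool axes to a target TCP
import sys
from h import *
s=manip.state(); R=q2R(s['tool_rot']); p=np.array(s['tool_pos'])*1000
x,y,z,a=map(float,sys.argv[1:5])
cur=np.degrees(np.arctan2(R[1,1],R[0,1]))
d=(a-cur+90)%180-90
print('t',s['time'],'tcp',p.round(1),'jaw',cur.round(2),'toolx',R[:,0].round(3),'F',np.round(s['contact_force'],1),'w',round(s['gripper_width'],3))
print('joints',np.round(s['joint_pos'],2),'shift',(R.T@(np.array([x,y,z])-p)).round(1),'turn',np.radians(-d).round(3))
E
python3 go.py 505.5 -8 150 80.8
```

```text
t 1.35 tcp [ 439.6 -139.2  231.7] jaw -99.25 toolx [ 0.001 -0.001 -1.   ] F [ 0.7 -0.2  0.6] w 1.0
joints [-0.47 -0.36  1.98 -0.    1.52  1.26] shift [  81.7 -140.1  -43.8] turn -0.001
```

Emit:
play_rows --pt "10 -47 -15 0 -1" --pt "25 -94 -30 0 -1" --pt "45 -140 -44 0 -1" --pt "70 -140 -44 0 -1" --pt "70 -140 -44 0 -1" --pt "70 -140 -44 0 -1"

```text
time: 2.1
tool_pos: [0.5052, -0.0103, 0.1623]
tool_rot: [-0.057, 0.705, -0.057, -0.704]
contact_force: [-0.3, -0.1, 0.7]
gripper_width: 0.996
```

```bash
python3 go.py 505.5 -8 90 80.8
python3 - <<'E'
from h import *
f=grab('side')
P=pts(f)
cv2.imwrite('pics/c1.png',cv2.resize(f['img'][100:320,250:510,::-1],None,fx=2.5,fy=2.5))
E
```

```text
t 2.1 tcp [505.2 -10.3 162.3] jaw -99.27 toolx [ 0.001 -0.    -1.   ] F [-0.3 -0.1  0.7] w 0.996
joints [-0.17 -0.19  1.96 -0.    1.37  1.56] shift [72.3 -2.4  0.2] turn -0.001
```

View pics/c1.png

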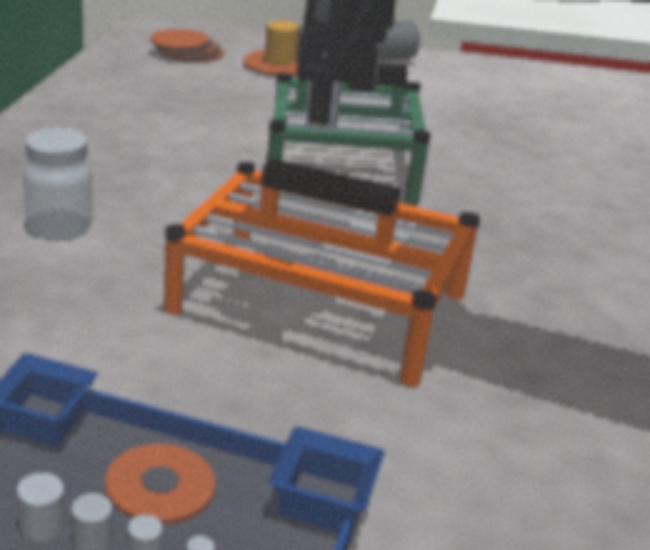

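The fingers (tip at crop px (322,120)) stand over the bar (330,185), clear of the green tier behind. Next I go down and grip.

Emit:
play_rows --pt "25 -2 0 0 -1" --pt "50 -2 0 0 -1" --pt "71 -2 0 0 -1" --pt "71 -2 0 0 -1" --pt "71 -2 0 0 -1" --pt "71 -2 0 0 1" --pt "71 -2 0 0 1" --pt "71 -2 0 0 1"

```text
time: 3.15
tool_pos: [0.5054, -0.0079, 0.0908]
tool_rot: [-0.057, 0.705, -0.057, -0.705]
contact_force: [-0.7, 0.1, -0.1]
gripper_width: 0.374
```

Emit:
play_rows --pt "0 0 0 0 1" --pt "0 0 0 0 1" --pt "0 0 0 0 1" --pt "0 0 0 0 1" --pt "-10 0 0 0 1" --pt "-20 0 0 0 1" --pt "-30 0 0 0 1" --pt "-30 0 0 0 1"

```text
time: 4.15
tool_pos: [0.5059, -0.0081, 0.1215]
tool_rot: [-0.057, 0.706, -0.057, -0.704]
contact_force: [-0.1, 0.6, -6.2]
gripper_width: 0.223
```

```bash
python3 go.py 505.5 -8 190 80.8
python3 - <<'E'
from h import *
f=grab('side')
cv2.imwrite('pics/c2.png',cv2.resize(f['img'][60:320,250:510,::-1],None,fx=2,fy=2))
E
```

```text
t 4.15 tcp [505.9  -8.1 121.5] jaw -99.24 toolx [ 0.002 -0.    -1.   ] F [-0.1  0.6 -6.2] w 0.223
joints [-0.16 -0.14  1.99 -0.    1.29  1.57] shift [-68.5  -0.    0.3] turn -0.001
```

View pics/c2.png

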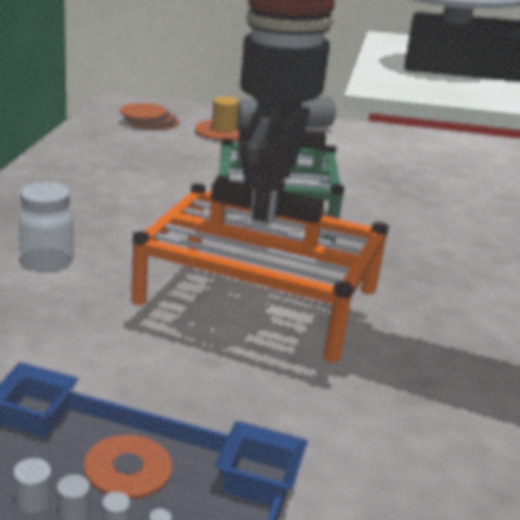

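The tier is held and lifted level, with its load reading about 6 N. Its post feet hang free above the shadow. Next I raise it and carry it over the base.

Emit:
play_rows --pt "-20 0 0 0 1" --pt "-45 -10 0 0 1" --pt "-70 -35 0 -0.02 1" --pt "-70 -75 0 -0.04 1" --pt "-70 -115 -1 -0.06 1" --pt "-70 -155 -1 -0.08 1" --pt "-70 -195 -1 -0.095 1" --pt "-70 -235 -2 -0.095 1"

```text
time: 5.2
tool_pos: [0.5446, 0.2249, 0.1895]
tool_rot: [0.023, -0.706, 0.024, 0.707]
contact_force: [0.4, -0.4, -4.9]
gripper_width: 0.223
```

```bash
python3 go.py 557.5 296 165 86.2
```

```text
t 5.2 tcp [544.6 224.9 189.5] jaw -93.78 toolx [-0.001 -0.001 -1.   ] F [ 0.4 -0.4 -4.9] w 0.223
joints [ 0.27 -0.    1.74 -0.    1.41  1.9 ] shift [ 24.4 -71.8  -8.2] turn 0.0
```

Emit:
play_rows --pt "0 -30 -3 0 1" --pt "5 -55 -6 0 1" --pt "15 -72 -8 0 1" --pt "25 -72 -8 0 1" --pt "38 -72 -8 0 1" --pt "38 -72 -8 0 1" --pt "38 -72 -8 0 1"

```text
time: 6.08
tool_pos: [0.5578, 0.2945, 0.1524]
tool_rot: [-0.024, 0.707, -0.024, -0.707]
contact_force: [0.2, 0.5, -4.7]
gripper_width: 0.22
```

```bash
python3 go.py 557.5 296 99 86.2
cat > look.py <<'E'
import sys
from h import *
t=sys.argv[1]
import m
f=grab('top'); P=pts(f); C=np.array(f['origin']); g=grab('side')
H,S,V=cv2.split(cv2.cvtColor(f['img'],cv2.COLOR_RGB2HSV)); x,y,z=np.moveaxis(P,-1,0)
dk=float(sys.argv[2])
w=(x>.35)&(x<.75)&(y>.12)&(y<.5)
print('tier',m.rect(P,w&(H>5)&(H<22)&(S>150)&(abs(z-dk)<.02),dk,C,True).tolist())
print('base',m.rect(P,w&(H>100)&(H<125)&(S>100)&(z>.028)&(z<.046)&(x<.68),.038,C,True).tolist())
cv2.imwrite('pics/%s.png'%t,np.vstack([cv2.resize(f['img'][150:330,80:290,::-1],(350,300)),cv2.resize(g['img'][60:400,180:580,::-1],(350,298))]))
E
python3 look.py c3 0.131
```

```text
t 6.075 tcp [557.8 294.5 152.4] jaw -93.84 toolx [ 0. -0. -1.] F [ 0.2  0.5 -4.7] w 0.22
joints [ 0.37  0.12  1.67 -0.    1.35  2.01] shift [53.4 -1.5  0.4] turn -0.001
tier [557.6, 291.2, 212.2, 158.2, -3.9, 131.0, 1731.0]
base [557.1, 290.5, 257.5, 189.5, -3.8, 38.0, 390.0]
```

View pics/c3.png

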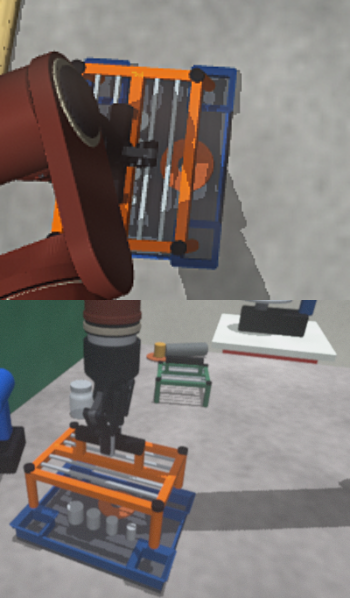

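The top view shows the tier square over the base with even margins, and the side view shows the feet above the cups. Next I lower it slowly.

Emit:
play_rows --pt "5 -1 0 0 1" --pt "10 -2 0 0 1" --pt "15 -2 0 0 1" --pt "20 -2 0 0 1" --pt "25 -2 0 0 1" --pt "30 -2 0 0 1" --pt "35 -2 0 0 1" --pt "35 -2 0 0 1"

```text
time: 7.18
tool_pos: [0.5574, 0.2968, 0.1165]
tool_rot: [0.023, -0.706, 0.024, 0.707]
contact_force: [0.0, -0.8, -6.1]
gripper_width: 0.225
```

```bash
python3 go.py 557.5 296 99 86.2
python3 - <<'E'
from h import *
g=grab('side'); cv2.imwrite('pics/c4.png',cv2.resize(g['img'][180:400,180:440,::-1],None,fx=2.5,fy=2.5))
E
```

```text
t 7.175 tcp [557.4 296.8 116.5] jaw -93.8 toolx [-0.001 -0.    -1.   ] F [ 0.  -0.8 -6.1] w 0.225
joints [0.37 0.16 1.69 0.   1.29 2.01] shift [17.5  0.8 -0.2] turn 0.0
```

View pics/c4.png

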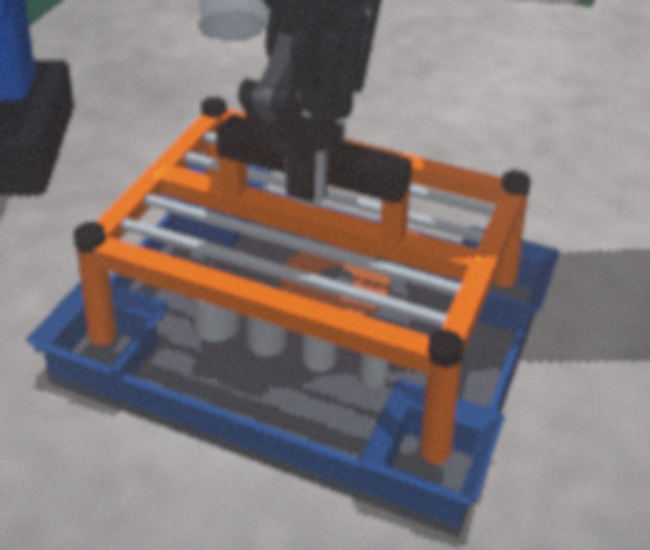

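The posts are inside the cups, with the near feet at crop px (103,340) and (437,460), and they are not touching the walls. I continue down to contact.

Emit:
play_rows --pt "4 0 0 0 1" --pt "8 0 0 0 1" --pt "11 0 0 0 1" --pt "14 0 0 0 1" --pt "16 0 0 0 1" --pt "16 0 0 0 1"

```text
time: 7.98
tool_pos: [0.5576, 0.297, 0.101]
tool_rot: [0.023, -0.707, 0.023, 0.707]
contact_force: [0.3, 0.4, -5.3]
gripper_width: 0.222
```

Emit:
play_rows --pt "1 0 0 0 1" --pt "2 0 0 0 1" --pt "2 0 0 0 1" --pt "2 0 0 0 1"

```text
time: 8.48
tool_pos: [0.5578, 0.297, 0.0993]
tool_rot: [-0.023, 0.707, -0.023, -0.707]
contact_force: [-0.9, 0.7, -6.0]
gripper_width: 0.223
```

Emit:
play_rows --pt "1 0 0 0 1" --pt "1 0 0 0 1" --pt "2 0 0 0 1" --pt "2 0 0 0 1"

```text
time: 8.98
tool_pos: [0.558, 0.2971, 0.0987]
tool_rot: [-0.023, 0.707, -0.023, -0.707]
contact_force: [-4.6, -3.4, 4.0]
gripper_width: 0.223
```

Contact: the load has left the wrist (Fz went from -6 to +4 N) at the seated height. I open the gripper, then back off.

Emit:
play_rows --pt "-1 0 0 0 0.3" --pt "-1 0 0 0 0" --pt "-1 0 0 0 -0.5" --pt "-1 0 0 0 -1" --pt "-1 0 0 0 -1" --pt "-1 0 0 0 -1" --pt "-1 0 0 0 -1" --pt "-1 0 0 0 -1"

```text
time: 9.98
tool_pos: [0.5577, 0.297, 0.0983]
tool_rot: [0.023, -0.707, 0.023, 0.707]
contact_force: [0.8, -0.2, -0.9]
gripper_width: 1.001
```

Emit:
play_rows --pt "-10 0 0 0 -1" --pt "-30 0 0 0 -1" --pt "-60 0 0 0 -1" --pt "-100 0 0 0 -1" --pt "-130 20 40 0 -1" --pt "-150 60 80 0 -1" --pt "-150 100 120 0 -1" --pt "-150 140 140 0 -1"

```text
time: 10.98
tool_pos: [0.4076, 0.166, 0.2507]
tool_rot: [-0.023, 0.708, -0.023, -0.705]
contact_force: [1.5, -0.7, 0.1]
gripper_width: 0.998
```

```bash
python3 go.py 557.5 296 99 86.2; python3 look.py c5 0.080
python3 - <<'E'
from h import *
import m
f=grab('top'); 
for k,v in m.measure(pts(f),f['img'],np.array(f['origin'])).items():
    if k in('green','gbar','jar'): print(k,v.tolist())
P=pts(f);x,y,z=np.moveaxis(P,-1,0)
H,S,V=cv2.split(cv2.cvtColor(f['img'],cv2.COLOR_RGB2HSV))
q=P[(H>5)&(H<22)&(S>150)&(abs(z-.08)<.012)&(y>.15)&(y<.45)&(x>.4)&(x<.7)]
A=np.c_[q[:,:2]-q[:,:2].mean(0),np.ones(len(q))]; print('deck plane',np.linalg.lstsq(A,q[:,2],rcond=None)[0].round(4))
E
```

```text
t 10.975 tcp [407.6 166.  250.7] jaw -93.71 toolx [ 0.004  0.001 -1.   ] F [ 1.5 -0.7  0.1] w 0.998
joints [ 0.22 -0.43  2.   -0.    1.57  1.85] shift [ 152.4 -139.3 -140.6] turn 0.002
tier [557.6, 293.5, 211.7, 157.6, -3.6, 80.0, 2399.0]
base [557.5, 295.4, 257.5, 199.2, -3.8, 38.0, 844.0]
green [532.4, -283.8, 152.4, 151.6, -79.9, 72.0, 1578.0]
gbar [531.7, -281.2, 109.1, 23.5, 10.1, 120.0, 621.0]
jar [742.6, -58.8, 44.5, 15.2, -89.6, 90.0, 128.0]
deck plane [ 0.0017 -0.0021  0.0791]
```

View pics/c5.png

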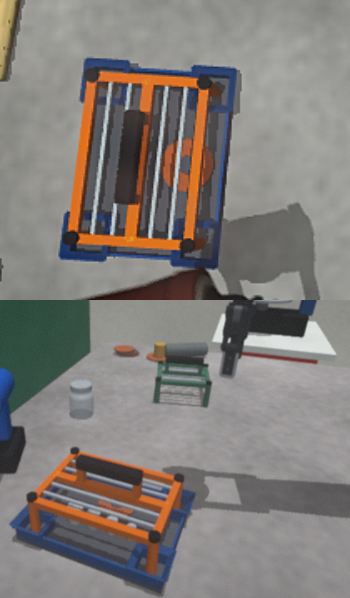

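The tier is seated: its deck is at 79 mm (80 expected), level to about 0.003 rad, 2 mm off centre and 0.2° off in yaw. I hand in now.

```bash
python3 -c "
from plant import manip
print(manip.job_done())"
```

```text
the job is handed in; nothing more can be done
None
```

The orange tier is standing on the blue base with all four posts down in the cups. I gripped it by the handle bar, carried it over, lowered it until it touched, let go, and handed the job in at about 11 s.

My last checks after letting go:
- **Height:** the deck measures about 79 mm up, against 80 mm expected when seated.
- **Level:** tilt is about 0.003 rad.
- **Alignment:** the centres are about 2 mm apart and the long directions about 0.2° apart.
- **Other objects:** the green tier and the jar measured within about 1 mm of where they started.
- **Robot:** the gripper is open and well clear of everything.

One small disagreement: the side camera put the base about 5 mm further in y than the top camera. I used the top camera's value; the difference was well within the play in the cups.

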